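# Find the heel-plate tin lid that rocks and press it home

### The job

One of the four red tin lids on the wooden rack was never pushed home. Press down near the edge of one lid after another until you find the one that rocks, then press it in the middle until it sits fully home. Only press, with the fingertips: do not pull any lid up, and leave everything else on the worktop and rack where it is.

Things in the scene. Friction and masses are not known exactly. Their poses are not given: they have to be found in the camera images.
- rack: wooden rack, fixed to the worktop, 210 mm (its x) by 300 mm (its y) by 20 mm high, holding four identical tins with red push-on lids two by two, 96 mm between centres. Origin: midway between the four tins, at worktop height, z up. Its bare end, where other things stand, is the part from y = +107 to +192 mm
- spot_0 (a point): middle of the top of the lid on the tin at the rack's -x, +y place; axes parallel to the rack's. The flat top may lie up to 3 mm above or below this point, as the tins sit unevenly. Each tin is fixed in the rack; each lid is a flat red disc 80 mm across and 16 mm deep with a thin brass ring 60 mm across on top
- spot_1 (a point): middle of the top of the lid on the tin at the rack's -x, -y place; axes parallel to the rack's. The flat top may lie up to 3 mm above or below this point, as the tins sit unevenly. The lids' lower edges are about 22 mm above the rack's wood, with 16 mm between neighbouring lids
- spot_2 (a point): middle of the top of the lid on the tin at the rack's +x, +y place; axes parallel to the rack's. The flat top may lie up to 3 mm above or below this point, as the tins sit unevenly. Any one of the four lids can be the loose one; they look alike
- spot_3 (a point): middle of the top of the lid on the tin at the rack's +x, -y place; axes parallel to the rack's. The flat top may lie up to 3 mm above or below this point, as the tins sit unevenly. The three lids that are home do not give at all
- seat (a joint): how far the loose lid has been pushed down, m, whichever tin it is on: about 0 at the start, 0.005 fully home on its tin's rim, negative if pulled up. Stiff: it takes about 12 N at the middle and stays where it is left; a press far out at the edge only rocks it
- rock_x (a joint): tilt of the loose lid about a level axis through its middle, rad, 0 when level. Until home, about 1 N near the edge dips that edge 4 to 5 mm (about 0.14 rad, shared by rock_x and rock_y according to where it is pressed; axis directions unknown); it springs back level when let go. Once home it cannot rock
- rock_y (a joint): tilt of the same loose lid about the level axis square to that of rock_x
- polish: small amber glass jar with a black cap, 44 mm across, 45 mm tall, standing loose on the bare end of the rack; origin: centre of its underside. Leave it alone
- heel: loose black rubber heel, D-shaped, about 63 x 58 x 12 mm, lying flat on the bare end of the rack; origin: its underside. Leave it alone
- hammer: claw tack hammer lying on the worktop at the robot's right, hickory handle along its x, 260 mm long, 26 mm high, head at +x; origin: on the worktop under the handle. Leave it alone
- plate_tin: open round steel tin of heel plates, 100 mm across, 35 mm tall, far to the right; origin: centre of its underside. Leave it alone
- brush: shoe brush, 170 x 55 x 42 mm, bristles down, to the right beyond the rack; origin: centre of its underside. Leave it alone
- dressing: white plastic bottle with a black cap, 60 mm across, 130 mm tall, at the robot's left; origin: centre of its underside. Leave it alone
Mind the look-alikes: they are no part of the job. Leave any orange look-alike of the part that bears seat alone.

How it is judged (in metres and radians):
On the way:
1. the loose lid, not yet home, is rocked by a press near its edge (tilts more than 0.05 rad under the fingers) (value of joint seat below 0.003 m and (value of joint any of rock_x, rock_y above 0.05 rad or value of joint any of rock_x, rock_y below -0.05 rad)), for 0.05 s.
At the end, for the whole second after the job is handed in: the loose lid is at least 4 mm down (5 mm is fully home), level within 0.03 rad on both axes, and the jar, heel, hammer, plate tin, brush and bottle are within 20 mm of where they stood (value of joint seat above 0.004 m and value of joint rock_x between -0.03 and 0.03 rad and value of joint rock_y between -0.03 and 0.03 rad and distance of each of polish, heel, hammer, plate_tin, brush, dressing from where it was at the start of the episode below 0.02 m); the robot touches nothing.
It fails at once if the loose lid is pulled up by more than 3 mm (value of joint seat below -0.003 m).
It fails at once if a bystander is lifted, carried or pushed more than 30 mm (distance of any of polish, heel, hammer, plate_tin, brush, dressing from where it was at the start of the episode above 0.03 m).
It also fails if it takes over 51 s, if anything falls off the work surface, if the arm or the gripper's body presses on something with over 40 N, if the wrist force passes 120 N, or if a joint passes its speed limit or range.

### The arm

A 7-joint arm with a two-finger parallel gripper is mounted at the origin on the work surface. World frame = base frame: x ahead of the robot, y to its left, z up, the work surface at z = 0. Lengths are in m, angles in degrees, forces in N, time in s.
With the tool pointing down it reaches from about 0.425 to 0.875 m from the base axis. Payload 4.7 kg.
Tool frame: the origin (TCP) lies midway between the tips of the shut fingers; the grasp point (between the pads) lies env.grip_point_offset behind it (env.grip_point_offset is the distance from the TCP to the grasp point, in m); z points along the fingers, y is the line along which they close (so a half turn about z gives the same grasp; the last joint's range is limited). The gripper opens to 87 mm and grips with 3 to 60 N. Pads are 19 mm wide; open, the fingers measure 117 mm over their backs; the gripper's body (75 mm by 190 mm) begins 51 mm behind the grasp point.
Start: joints at [67.901, 18.392, -4.016, 83.108, 1.295, 78.541, -3.26], TCP at [0.253, -0.599, 0.223] pointing down, gripper open.
Joint ranges: [-163.93, 163.93], [-17.29, 119.83], [-79.2, 71.16], [3.27, 140.29], [-89.18, 269.18], [5.43, 117.66], [-154.24, 154.24]. Speed limits (degrees/s): [147.25, 147.25, 180, 180, 180, 180, 180].

### API

Orientations are given as [roll, pitch, yaw] about the fixed x, y, z axes, in that order (R = Rz(yaw) Ry(pitch) Rx(roll)).
In Python, from cell import env gives the robot as it stands.
- The arm moves only by the shell command python3 -m creep 'ROWS' [FORCE]. ROWS is a JSON object of lists of equal length, an entry for each row: "translation": the shift along the tool's x, y, z in units of 0.08 m (1.0 is 0.08 m), a list of three; "turn": the turn, a rotation vector about the tool's x, y, z in units of 180 degrees (1.0 is 180 degrees), a list of three; "grip": the opening, from 0 (shut) to 1 (fully open). In form: {"translation": [[x, y, z], ...], "turn": [[ax, ay, az], ...], "grip": [grip, ...]}. A call has 1 to 5 rows; each row shifts and turns the commanded pose from where the row before left it, along the tool's axes as they then stand; what a row does not reach is not made up. A row lasts 1/8 s, in which the tool goes at most 62.5 mm and 10.7 degrees, less where a joint would pass 70% of its speed; a pose out of reach is approached as far as the arm can. A call with a number of a shift or a turn outside -1 to 1 is refused whole. A call with a gripper value outside its range is refused whole. The fingers move at their own pace and stop on an object; FORCE is the grip in N (left out, the last holds). Time passes only in rows, so rows that do not move let the fingers close. It gives the time, the measured TCP pose, the force, the opening and the grip force at its end, in the units of the state.
- env.get_obs(): the state, without advancing time (a new reading comes with each control period).
- env.read_camera(name): name is "scene" or "top"; returns a dict with "frame" (480x640x3 uint8, red, green, blue), "z_map" (480x640 float32, m along the optical axis (not along the pixel's ray), 0 where there is no reading), "K" (3x3 intrinsics, pixels), "D" ([k1, k2, p1, p2, k3] as OpenCV has them; the pictures are not rectified), "rvec" (rotation vector, rad) and "tvec" (3), from world to camera coordinates, as OpenCV has them. Camera axes: x right, y down, z forward; pixel columns grow to the right and rows downward; lengths in m; the calibration is good to about 2 mm. A picture is of the moment at which its call begins.
- env.sign_off(): hands the job in; it is judged then, once.
The state is a dict: "time_s": time; "qpos": joint angles; "joint_velocities": joint speeds; "effort": joint torques, N m; "tool_pos": TCP position; "tool_rot": TCP orientation; "force": force on the tool from outside, world axes, zero at the start; "wrist_torque": the same for the moment, N m; "grip_width": finger opening in m; "grasp_force": force on a finger pad.
Only numpy, scipy, OpenCV 4.12 (cv2) and the standard library are available. Lean on these libraries where they do the work, as an engineer would, in place of code of your own. Each camera call takes 0.05 s, during which the arm holds its last target. There are 200 camera calls.

## Working session

There is one attempt and no reset: what is moved stays moved. The work goes in short steps, Python scripts to look and compute and a shell command to move; the robot and the scene stay as the last step left them, time stands still between calls to the robot, and variables do not carry over. Pictures are saved under pics/ and viewed, at most 10 in all, crops included, and the job is handed in when it is done.

```bash
mkdir -p pics; python3 - <<'E'
from cell import env
import cv2,numpy as np
o=env.get_obs();print({k:np.round(v,3) for k,v in o.items()},env.grip_point_offset)
for n in("top","scene"):
    c=env.read_camera(n);np.savez(f"pics/{n}0.npz",**c)
    cv2.imwrite(f"pics/{n}0.png",c["frame"][:,:,::-1]);R=cv2.Rodrigues(np.array(c["rvec"],float))[0];print(n,-R.T@np.array(c["tvec"]).ravel())
E
```

```text
{'time_s': np.float64(0.0), 'qpos': array([67.901, 18.439, -4.016, 83.175,  1.295, 78.541, -3.257]), 'joint_velocities': array([ 0.102,  0.025, -0.035, -0.037,  0.086,  0.061,  0.019]), 'effort': array([-0.0000e+00, -4.9128e+01, -4.0400e-01, -3.1253e+01, -6.4000e-02,
        4.3000e-02,  0.0000e+00]), 'tool_pos': array([ 0.253, -0.598,  0.221]), 'tool_rot': array([-1.7989e+02,  6.0000e-03,  2.2912e+01]), 'force': array([-0.205,  0.235, -0.602]), 'wrist_torque': array([-0.024,  0.002, -0.036]), 'grasp_force': np.float64(0.0), 'grip_width': np.float64(0.087)} 0.0187
top [ 0.44502273 -0.00627786  1.1317606 ]
scene [ 1.47528196 -0.25661877  0.76823954]
```

View pics/top0.png

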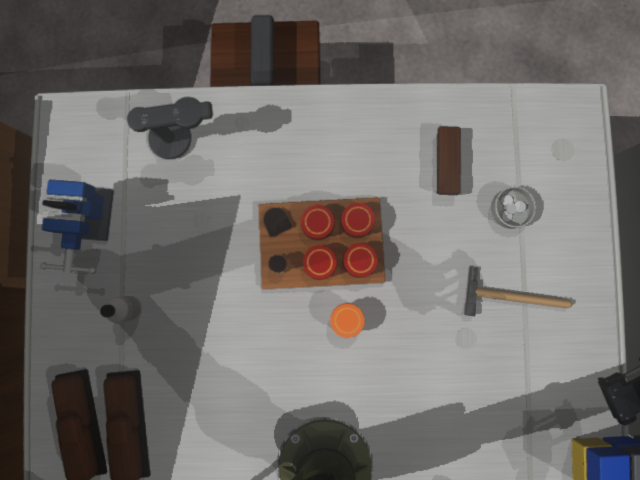

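View pics/scene0.png

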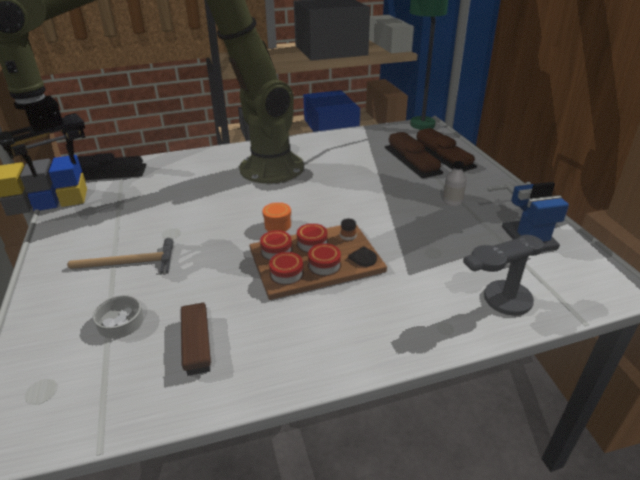

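The top view shows four red lids at about (317,221), (357,218), (320,262) and (360,260). The jar is at (278,264), the heel at (277,220), and the hammer, plate tin and brush are to the right. The scene view agrees.
Look-alikes: the only one is the orange tin at top (348,320), scene (277,215), off the rack and to be left alone. The candidates are the four red lids on the wood. I'll measure them and check a crop.

```bash
python3 - <<'E'
import cv2,numpy as np
for n in("top","scene"):
    c=np.load(f"pics/{n}0.npz");im=c["frame"];h=cv2.cvtColor(im,cv2.COLOR_RGB2HSV)
    R=cv2.Rodrigues(c["rvec"].astype(float))[0];t=c["tvec"].ravel()
    def pt(uv,z=None,d=None):
        p=cv2.undistortPoints(np.array([[uv]],float),c["K"],c["D"])[0,0];r=R.T@np.array([p[0],p[1],1]);o=-R.T@t
        return o+r*(d if d else (z-o[2])/r[2])
    m=(((h[...,0]<6)|(h[...,0]>172))&(h[...,1]>170)&(h[...,2]>60)).astype(np.uint8)
    m=cv2.morphologyEx(m,cv2.MORPH_CLOSE,np.ones((5,5)))
    for k in cv2.findContours(m,cv2.RETR_EXTERNAL,cv2.CHAIN_APPROX_NONE)[0]:
        if cv2.contourArea(k)<200: continue
        e=cv2.fitEllipse(cv2.convexHull(k));u,v=e[0]
        d=np.median(c["z_map"][int(v)-3:int(v)+4,int(u)-3:int(u)+4])
        print(n,np.round(e[0],1),np.round(e[1],1),cv2.contourArea(k),np.round(pt(e[0],d=d),4))
    if n=="top":
        for uv in[(300,240),(300,270),(340,240)]: print("wood",pt(uv,d=c["z_map"][uv[1],uv[0]]))
        for uv in[(278,264),(277,221),(348,320),(471,290)]: print(uv,pt(uv,d=c["z_map"][uv[1],uv[0]]))
        cv2.imwrite("pics/crop.png",cv2.resize(im[180:345,240:410,::-1],None,fx=3.5,fy=3.5,interpolation=2))
E
```

```text
top [319.4 261.7] [33.2 33.3] 834.5 [0.4906 0.0039 0.0575]
top [359.8 259.5] [33.1 33.2] 825.5 [ 0.4944 -0.0907  0.0587]
top [317.  221.7] [31.9 32.5] 783.0 [0.5851 0.0082 0.0578]
top [357.4 219.4] [31.3 32.6] 767.0 [ 0.5894 -0.0871  0.0573]
wood [0.54565943 0.05068833 0.02169655]
wood [0.47284735 0.05152787 0.01957016]
wood [ 0.54471599 -0.04672475  0.01674106]
(278, 264) [0.4864285  0.10051471 0.06288329]
(277, 221) [0.59136235 0.10516479 0.0344589 ]
(348, 320) [ 0.3542502  -0.06076846  0.05649012]
(471, 290) [ 0.41831866 -0.36187767  0.02125242]
scene [286.9 263.6] [16.4 31.1] 227.0 [ 0.5982 -0.0859  0.0575]
```

View pics/crop.png

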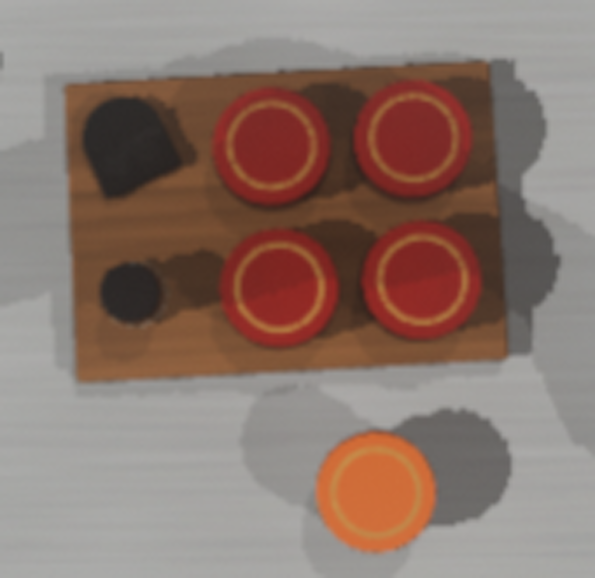

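The crop shows four red lids with brass rings on the rack wood. The orange tin stands clear of the rack at (348,320). Lid tops measure about z 0.058, spacing is about 95 mm and the wood is at about 0.02, all consistent with the description. First I square the tool (yaw 0) and shut the fingers, then travel.

```bash
python3 -m creep '{"translation":[[0,0,0],[0,0,0],[0,0,0],[0.28,-0.52,0],[0.28,-0.52,0]],"turn":[[0,0,0.0424],[0,0,0.0424],[0,0,0.0424],[0,0,0],[0,0,0]],"grip":[0,0,0,0,0]}' 10
python3 -m creep '{"translation":[[0.28,-0.52,0],[0.28,-0.52,0],[0.28,-0.52,0],[0.28,-0.52,0],[0.28,-0.52,0]],"turn":[[0,0,0],[0,0,0],[0,0,0],[0,0,0],[0,0,0]],"grip":[0,0,0,0,0]}'
```

```text
time_s: 0.72
tool_pos: [0.2978, -0.5145, 0.2217]
tool_rot: [-179.9, 0.0, -0.1]
force: [1.4, 0.4, 1.4]
grip_width: 0.045
grasp_force: 0.0
time_s: 1.35
tool_pos: [0.4101, -0.306, 0.2222]
tool_rot: [-180.0, 0.0, 0.0]
force: [0.3, 0.2, -0.7]
grip_width: 0.0016
grasp_force: 0.0
```

```bash
python3 -m creep '{"translation":[[0.297,-0.54,0.2],[0.297,-0.54,0.2],[0.297,-0.54,0.2],[0.297,-0.54,0.2],[0.297,-0.54,0.2]],"turn":[[0,0,0],[0,0,0],[0,0,0],[0,0,0],[0,0,0]],"grip":[0,0,0,0,0]}'
python3 -m creep '{"translation":[[0,0,0.4],[0,0,0.3],[0,0,0],[0,0,0]],"turn":[[0,0,0],[0,0,0],[0,0,0],[0,0,0]],"grip":[0,0,0,0]}'
```

```text
time_s: 1.98
tool_pos: [0.5288, -0.0902, 0.1418]
tool_rot: [180.0, 0.0, -0.0]
force: [-0.1, -0.6, 0.0]
grip_width: 0.0006
grasp_force: 0.0
time_s: 2.48
tool_pos: [0.529, -0.0917, 0.0873]
tool_rot: [180.0, -0.1, -0.0]
force: [-0.9, -0.7, 0.4]
grip_width: 0.0004
grasp_force: 0.0
```

```bash
python3 -m creep '{"translation":[[0,0,0.31],[0,0,0],[0,0,0]],"turn":[[0,0,0],[0,0,0],[0,0,0]],"grip":[0,0,0]}'
python3 -m creep '{"translation":[[0,0,0.025],[0,0,0]],"turn":[[0,0,0],[0,0,0]],"grip":[0,0]}'
python3 -m creep '{"translation":[[0,0,0.025],[0,0,0]],"turn":[[0,0,0],[0,0,0]],"grip":[0,0]}'
```

```text
time_s: 2.85
tool_pos: [0.5293, -0.0918, 0.0631]
tool_rot: [180.0, -0.1, -0.0]
force: [-0.1, 1.5, -0.0]
grip_width: 0.0003
grasp_force: 0.0
time_s: 3.1
tool_pos: [0.5288, -0.0916, 0.0603]
tool_rot: [180.0, -0.0, 0.0]
force: [-0.6, -0.4, -0.5]
grip_width: 0.0006
grasp_force: 0.0
time_s: 3.35
tool_pos: [0.5284, -0.0915, 0.0576]
tool_rot: [180.0, 0.0, 0.0]
force: [0.5, 0.3, 0.7]
grip_width: 0.0003
grasp_force: 0.1
```

```bash
python3 -m creep '{"translation":[[0,0,0.02],[0,0,0]],"turn":[[0,0,0],[0,0,0]],"grip":[0,0]}'
```

```text
time_s: 3.6
tool_pos: [0.5287, -0.0915, 0.0562]
tool_rot: [180.0, -0.0, 0.0]
force: [0.3, 0.1, 0.7]
grip_width: 0.0003
grasp_force: 0.4
```

```bash
python3 -m creep '{"translation":[[0,0,0.015],[0,0,0],[0,0,0]],"turn":[[0,0,0],[0,0,0],[0,0,0]],"grip":[0,0,0]}'
```

```text
time_s: 3.98
tool_pos: [0.5288, -0.0916, 0.0551]
tool_rot: [180.0, -0.0, 0.0]
force: [1.0, -0.9, 1.4]
grip_width: 0.0006
grasp_force: 0.8
```

```bash
python3 -m creep '{"translation":[[0,0,0.015],[0,0,0],[0,0,0]],"turn":[[0,0,0],[0,0,0],[0,0,0]],"grip":[0,0,0]}'
```

```text
time_s: 4.35
tool_pos: [0.5291, -0.0916, 0.0541]
tool_rot: [180.0, -0.1, 0.0]
force: [2.7, 0.1, 3.2]
grip_width: 0.0002
grasp_force: 1.7
```

```bash
python3 -m creep '{"translation":[[0,0,0.015],[0,0,0],[0,0,0]],"turn":[[0,0,0],[0,0,0],[0,0,0]],"grip":[0,0,0]}'
python3 - <<'E'
from cell import env
import cv2
c=env.read_camera("scene");f=c["frame"][215:300,240:350,::-1]
cv2.imwrite("pics/s1.png",cv2.resize(f,None,fx=6,fy=6,interpolation=2))
o=env.get_obs();print(o["tool_pos"],o["force"],o["wrist_torque"])
E
```

```text
time_s: 4.72
tool_pos: [0.5293, -0.0916, 0.0537]
tool_rot: [180.0, -0.1, 0.0]
force: [2.2, -0.3, 9.6]
grip_width: 0.0004
grasp_force: 4.2
[ 0.52922282 -0.09164393  0.05366662] [ 0.39653955 -0.49228074  7.36381406] [ 0.02741652 -0.06785312  0.02216685]
```

View pics/s1.png

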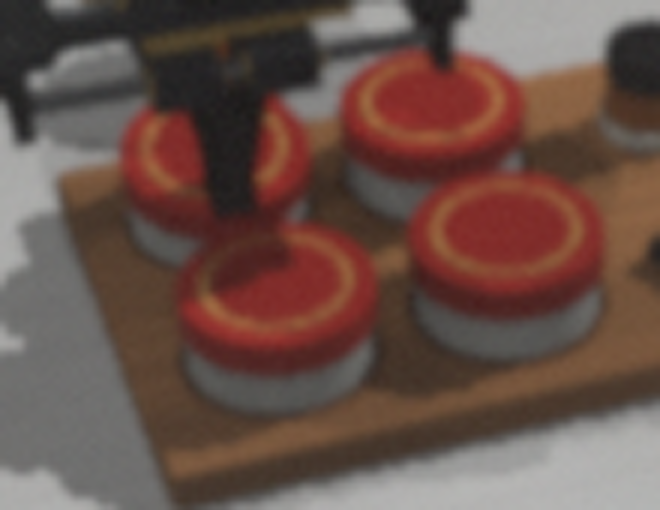

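The picture shows the fingertip on the +x edge of lid B, crop (235,215), seen behind lid D. The lid tilt itself can't be made out. The force built softly from 57.6 mm to a hard stop at 53.7 mm, which suggests rocking. I'll check by feeling the height of the same lid's middle.

```bash
python3 -m creep '{"translation":[[0,0,-0.15],[-0.21,0,0],[-0.215,0,0],[0,0,0.0],[0,0,0]],"turn":[[0,0,0],[0,0,0],[0,0,0],[0,0,0],[0,0,0]],"grip":[0,0,0,0,0]}'
```

```text
time_s: 5.4
tool_pos: [0.4947, -0.0915, 0.0646]
tool_rot: [180.0, 0.0, 0.0]
force: [0.3, 0.4, 0.1]
grip_width: 0.0004
grasp_force: 0.0
```

```bash
python3 -m creep '{"translation":[[0,0,0.06],[0,0,0],[0,0,0]],"turn":[[0,0,0],[0,0,0],[0,0,0]],"grip":[0,0,0]}'
python3 -m creep '{"translation":[[0,0,0.015],[0,0,0],[0,0,0]],"turn":[[0,0,0],[0,0,0],[0,0,0]],"grip":[0,0,0]}'
python3 -m creep '{"translation":[[0,0,0.015],[0,0,0],[0,0,0]],"turn":[[0,0,0],[0,0,0],[0,0,0]],"grip":[0,0,0]}'
```

```text
time_s: 5.78
tool_pos: [0.4946, -0.0914, 0.0596]
tool_rot: [-180.0, 0.0, 0.0]
force: [0.1, -0.0, -0.3]
grip_width: 0.0007
grasp_force: 0.0
time_s: 6.15
tool_pos: [0.4945, -0.0915, 0.0586]
tool_rot: [180.0, -0.0, 0.0]
force: [0.1, -0.3, -0.3]
grip_width: 0.0007
grasp_force: 0.0
time_s: 6.52
tool_pos: [0.4947, -0.0916, 0.0579]
tool_rot: [180.0, -0.0, 0.0]
force: [-2.3, 0.3, 5.9]
grip_width: 0.0006
grasp_force: 2.7
```

The middle is hard at 57.9 mm while the edge dipped to 53.7 mm, so lid B (spot_1) is the loose one. Next I press it home.

```bash
python3 -m creep '{"translation":[[0,0,0.02],[0,0,0],[0,0,0]],"turn":[[0,0,0],[0,0,0],[0,0,0]],"grip":[0,0,0]}'
python3 -m creep '{"translation":[[0,0,0.025],[0,0,0],[0,0,0]],"turn":[[0,0,0],[0,0,0],[0,0,0]],"grip":[0,0,0]}'
python3 -m creep '{"translation":[[0,0,0.02],[0,0,0],[0,0,0]],"turn":[[0,0,0],[0,0,0],[0,0,0]],"grip":[0,0,0]}'
```

```text
time_s: 6.9
tool_pos: [0.4948, -0.0916, 0.0569]
tool_rot: [180.0, -0.0, 0.0]
force: [-3.1, 0.8, 9.2]
grip_width: 0.0009
grasp_force: 4.6
time_s: 7.28
tool_pos: [0.4948, -0.0916, 0.0549]
tool_rot: [180.0, -0.0, 0.0]
force: [-3.4, 0.8, 10.0]
grip_width: 0.0007
grasp_force: 4.9
time_s: 7.65
tool_pos: [0.4948, -0.0916, 0.0534]
tool_rot: [180.0, -0.0, 0.0]
force: [-2.7, 0.5, 10.9]
grip_width: 0.0004
grasp_force: 5.1
```

It is sliding down at about 10 N. I continue until it goes hard.

```bash
python3 -m creep '{"translation":[[0,0,0.015],[0,0,0],[0,0,0]],"turn":[[0,0,0],[0,0,0],[0,0,0]],"grip":[0,0,0]}'
python3 -m creep '{"translation":[[0,0,0.015],[0,0,0],[0,0,0]],"turn":[[0,0,0],[0,0,0],[0,0,0]],"grip":[0,0,0]}'
```

```text
time_s: 8.02
tool_pos: [0.4948, -0.0916, 0.0529]
tool_rot: [179.9, -0.0, 0.0]
force: [-5.7, 0.3, 15.6]
grip_width: 0.0006
grasp_force: 7.7
time_s: 8.4
tool_pos: [0.4948, -0.0916, 0.0527]
tool_rot: [179.9, 0.0, 0.0]
force: [-9.6, 1.2, 22.2]
grip_width: 0.0002
grasp_force: 11.6
```

It is hard at 52.7 mm, 5.2 mm down from first contact, so the lid is home. I'll lift clear and check with the camera.

```bash
python3 -m creep '{"translation":[[0,0,-0.1],[0,0,-0.4],[0,0,-0.6],[0,0,-0.6],[0,0,0]],"turn":[[0,0,0],[0,0,0],[0,0,0],[0,0,0],[0,0,0]],"grip":[0,0,0,0,0]}'
python3 -m creep '{"translation":[[0,0.5,-0.4],[0,0.6,-0.2],[0,0.6,0],[0,0.6,0],[0,0,0]],"turn":[[0,0,0],[0,0,0],[0,0,0],[0,0,0],[0,0,0]],"grip":[0,0,0,0,0]}'
python3 - <<'E'
from cell import env
import cv2
c=env.read_camera("scene");f=c["frame"][215:300,240:400,::-1]
cv2.imwrite("pics/s2.png",cv2.resize(f,None,fx=5,fy=5,interpolation=2))
E
```

```text
time_s: 9.02
tool_pos: [0.4973, -0.0919, 0.1897]
tool_rot: [179.9, -0.5, 0.0]
force: [0.9, -0.3, 0.1]
grip_width: 0.0004
grasp_force: 0.0
time_s: 9.65
tool_pos: [0.4924, -0.2804, 0.2316]
tool_rot: [180.0, 0.2, -0.4]
force: [-0.6, 0.7, 0.0]
grip_width: 0.0006
grasp_force: 0.0
```

View pics/s2.png

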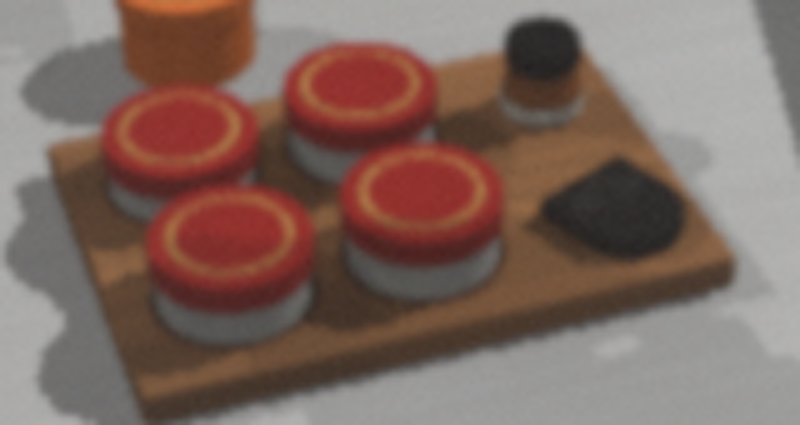

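The picture shows lid B, crop (180,140), sitting level and down on its tin. The jar (543,70) and heel (620,210) are undisturbed and the arm is clear.

```bash
python3 -c "
from cell import env
print(env.sign_off())"
```

```text
the job is handed in; nothing more can be done
None
```

The loose lid was on spot_1 (the rack's -x, -y place): an edge press dipped it about 4 mm, then I pressed it in the middle about 5 mm to a hard stop and handed the job in at about 10 s, with no verdict shown; the other three lids were not tested.

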